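Set a bottle cap for the steriliser

TASK

Lift the loose aluminium dust cover off the clamped bottle by its knob and set it down, right way up and without dropping it, in the shallow tray; leave the other things on the bench alone. Then screw the bottle's cap down clockwise until it bottoms out, back it off a quarter turn so the bottle can vent in the steriliser, and finish while still gripping the cap by its sides in that position: do not let go.

Things in the scene. Friction and masses are not known exactly. Their poses are not given: they have to be found in the camera images.
- holder: Fixed bottle clamp with a small glass bottle in it; it cannot move. Base 110 x 110 x 10 mm, square grey neck plate 98 x 98 mm whose top face is 74 mm above the bench; the bottle's neck (32 mm diameter) rises through its middle. Origin: centre of the underside, on the bench; z up. The cap's axis is the holder's z axis.
- cap: Ribbed plastic screw cap, already started on the bottle's thread: 46 mm diameter, 26 mm high, round sides, gripped across the diameter from above. Hidden under the cover at the start. Origin: centre of its underside, 90 mm above the bench when screwed home (top then at 116 mm); it rises 4 mm per turn unscrewed. z up; a pale raised bar on its top runs from the centre towards its own -x.
- cap_mark (a point): Outer end of the pale raised bar (19 x 5 mm) on the cap's top, 19 mm from the cap's axis. Seen from the axis it lies towards the holder's -x with the cap bottomed out, and towards the holder's -y when backed off a quarter turn.
- cap_grip (a point): Point on the cap's axis 16 mm above its underside (10 mm below its top): where to grip it.
- cap_turn (a joint): Turn of the cap from its hard stop, rad: 0 = bottomed out; grows counter-clockwise seen from above (clockwise screws it down). Starts at 1.9 to 3.2, stays where left, friction 0.06 N m. It cannot pass 0 or 4.4; the cap cannot come off. A 40 N grip turns it easily; at the stop the torque rises sharply and the fingers slip on the cap.
- cover: Loose aluminium dust cover over the cap: an upside-down cup, 72 mm outer and 66 mm inner diameter, 51 mm high to its flat top, with a round knob on top (22 mm diameter, 30 mm high; 81 mm in all), 0.1 to 0.16 kg. Its rim stands on the neck plate, 74 mm above the bench; lift it about 60 mm to clear the cap. Origin: centre of its open rim, underneath; z up.
- cover_knob (a point): Point on the cover's axis, 73 mm above its rim (8 mm below the knob's top, 22 mm above the cup's flat top): where to grip the knob.
- tray: Fixed shallow open plastic tray, 170 mm (its x) by 150 mm (its y), walls 4 mm thick and 18 mm high. Origin: centre of the underside.
- tray_floor (a point): Centre of the tray's inner floor, 4 mm above the bench.
- wash_bottle: Bystander: wash bottle with a bent spout, 60 mm diameter, about 200 mm high, spout reaching 75 mm from its axis. Origin: centre of the underside.
- tube_rack: Bystander: test tube rack with three stoppered tubes, 200 x 60 mm, 93 mm high. Origin: centre of the underside.
- slide_box: Bystander: flat wooden slide box, 100 x 80 x 30 mm. Origin: centre of the underside.
- dish: Bystander: white ceramic bowl, 120 mm diameter, 35 mm high. Origin: centre of the underside.
There are look-alikes about, which are no part of the job. Leave any purple or turquoise look-alike of the cover alone.

How it is judged:
By the outcome, as a careful person would: the job done as asked, in the order asked, and still so for the second after the job is handed in, while the arm keeps its last pose, push and grip.
It also fails if it takes over 72 s, if anything falls off the work surface, if the arm or the gripper's body presses on something with over 40 N, if the wrist force passes 120 N, or if a joint passes its speed limit or range.

ROBOT

A 7-joint arm with a two-finger parallel gripper is mounted at the origin on the work surface. World frame = base frame: x ahead of the robot, y to its left, z up, the work surface at z = 0. Lengths are in mm, angles in degrees, forces in N, time in s.
With the tool pointing down it reaches from about 400 to 900 mm from the base axis. Payload 5.5 kg.
Tool frame: the origin (TCP) lies midway between the tips of the shut fingers; the grasp point (between the pads) lies 19 mm behind it; z points along the fingers, y is the line along which they close (so a half turn about z gives the same grasp; the last joint's range is limited). The gripper opens to 85 mm and grips with 20 to 120 N. Pads are 22 mm wide; open, the fingers measure 114 mm over their backs; the gripper's body (76 mm by 85 mm) begins 54 mm behind the grasp point. The pads swing forward as they close: fully open they stand 13 mm farther back than shut.
Start: joints at [81.429, 28.699, -24.465, 88.831, 12.651, 65.22, -12.049], TCP at [260.796, -595.387, 231.31] pointing down, gripper open.
Joint ranges: [-164.97, 164.97], [-17.58, 116.51], [-87.97, 89.64], [11.32, 138.91], [-80.73, 260.73], [10.89, 115.49], [-147.41, 147.41]. Speed limits (degrees/s): [147.25, 147.25, 180, 180, 180, 180, 180].

INTERFACE

Orientations are given as a 3x3 rotation matrix whose columns are the frame's x, y, z axes.
In Python, from plant import manip gives the robot as it stands. Calls block until the motion is done:
- manip.reach(position, orientation): joint-space move of the TCP to a pose.
- manip.servo_line(position, v=150, frame=None, guard=None): straight line of the TCP; frame=None keeps the orientation; v is the mean speed in mm/s. With guard (N) it stops when the force on the tool has changed by that much, and returns True; else False.
- manip.set_joints(angles): joint-space move.
- manip.set_gripper(opening, grip_force=None): opening from 0.0 (shut) to 1.0 (fully open); grip_force is the grip in N (None keeps the last); returns when the fingers have stopped.
- manip.sleep(seconds).
- manip.inverse_kinematics(position, orientation): joint angles nearest the present ones, or None.
- manip.sense(): the state.
- manip.camera(name): name is "side" or "top"; returns a dict with "color" (480x640x3 uint8, red, green, blue), "intrinsics" (3x3 intrinsics, pixels), "T" (4x4, takes a point from camera to world coordinates). Camera axes: x right, y down, z forward; pixel columns grow to the right and rows downward; lengths in mm; the calibration is good to about 2 mm. A picture is of the moment at which its call begins. There is no depth.
A pose or a line that the arm cannot do raises manip.MotionError and nothing moves.
- manip.job_done(): hands the job in; it is judged then, once.
Trained networks look in a picture, given as the dict that the camera call returned (one of the last four; its "shot" number tells which), for a name from the list of things; names that differ only in an ending like _2 or _b are one class to them, and where a whole thing is asked for, a point or a joint stands for the part that bears it (a point fixed in the world has none). Each returns a list of dicts, best first, with "conf" (0 to 1); they miss things now and then, are a little off and sometimes report something else, mostly with a low value. They report only what shows in the picture. A call takes as long as a camera call. They do not tell look-alikes from the thing itself.
- manip.cut_out(picture, label): "mask" (480x640 bool, what is visible of it) and "extent" ([left, top, right, bottom] in pixels, round what is visible of it).
- manip.tip_of(picture, label): "uv" ([column, row] in pixels: a listed point, or the origin of a listed thing).
The state is a dict: "clock": time; "qpos": joint angles; "joint_vel": joint speeds; "joint_efforts": joint torques, N m; "eef_pos": TCP position; "tcp_rot": TCP orientation; "force": force on the tool from outside, world axes, zero at the start; "ft_torque": the same for the moment, N m; "finger_gap": opening from 0.0 (shut) to 1.0 (fully open); "grasp_force": force on a finger pad.
Only numpy, scipy, OpenCV 4.12 (cv2) and the standard library are available. Lean on these libraries where they do the work, as an engineer would, in place of code of your own. Each camera call takes 0.05 s, during which the arm holds its last target. There are 200 camera calls.

## Working session

There is one attempt and no reset: what is moved stays moved. The work goes in short steps, each a Python script; the robot and the scene stay as the last script left them, time stands still between calls to the robot, and variables do not carry over. Pictures are saved under pics/ and viewed, at most 10 in all, crops included, and the job is handed in when it is done.

```bash
ls; mkdir -p pics; cat > h.py <<'E'
import numpy as np, cv2
from plant import manip
def ray(c,uv):
    K,T=np.array(c["intrinsics"]),np.array(c["T"])
    d=T[:3,:3]@np.linalg.inv(K)@np.array([uv[0],uv[1],1.]);return T[:3,3],d
def atz(c,uv,z):
    o,d=ray(c,uv);return o+d*(z-o[2])/d[2]
def proj(c,p):
    K,T=np.array(c["intrinsics"]),np.array(c["T"])
    q=K@(T[:3,:3].T@(np.array(p,float)-T[:3,3]));return q[:2]/q[2]
def tri(c1,u1,c2,u2):
    A=[];b=[]
    M=np.zeros((3,3));v=np.zeros(3)
    for c,u in((c1,u1),(c2,u2)):
        o,d=ray(c,u);d=d/np.linalg.norm(d);P=np.eye(3)-np.outer(d,d);M+=P;v+=P@o
    return np.linalg.solve(M,v)
def save(c,n): cv2.imwrite(f"pics/{n}.png",cv2.cvtColor(c["color"],cv2.COLOR_RGB2BGR))
E
python3 - <<'E'
from h import *
np.set_printoptions(precision=1,suppress=True)
cs={n:manip.camera(n) for n in("top","side")}
for n,c in cs.items():
    save(c,n+"0"); print(n,c["T"],c["intrinsics"])
    for l in("cover_knob","cover","holder","tray_floor","tray","wash_bottle","tube_rack","dish","slide_box"):
        print(n,l,[(np.round(r["uv"],1),round(r["conf"],2)) for r in manip.tip_of(c,l)[:4]],[(np.round(r["extent"]),round(r["conf"],2)) for r in manip.cut_out(c,l)[:4]] if l in("cover","holder","tray") else "")
E
cd pics; python3 -c "
import cv2,numpy as np
"
```

```text
pics
top [[  -0.    -1.     0.2  386.1]
 [  -1.     0.    -0.    -2. ]
 [   0.    -0.2   -1.  1434.8]
 [   0.     0.     0.     1. ]] [[606.2   0.  319.3]
 [  0.  606.2 236.4]
 [  0.    0.    1. ]]
top cover_knob [(array([288.7, 321.4]), 0.9), (array([219.5, 338.9]), 0.85), (array([231. , 211.8]), 0.81), (array([290.2, 270.8]), 0.68)] 
top cover [(array([224.4, 337.7]), 0.73), (array([288.1, 272.1]), 0.72), (array([239.6, 216.1]), 0.68), (array([219.5, 277.5]), 0.58)] [(array([279., 304., 302., 336.]), 0.9), (array([220., 203., 250., 236.]), 0.84), (array([207., 321., 240., 352.]), 0.75), (array([275., 257., 307., 286.]), 0.7)]
top holder [(array([226.2, 278.1]), 0.95)] [(array([195., 255., 251., 307.]), 0.84)]
top tray_floor [(array([366.9, 261.8]), 0.58)] 
top tray [(array([366.7, 261.7]), 0.19)] [(array([337., 228., 403., 302.]), 0.84)]
top wash_bottle [(array([148.3, 256.8]), 0.78)] 
top tube_rack [(array([494. , 260.6]), 0.83)] 
top dish [(array([279. , 173.2]), 0.6), (array([225.9, 280.4]), 0.24), (array([220.9, 277.4]), 0.22)] 
top slide_box [(array([382.6, 189.9]), 0.67)] 
si
[... 382 characters left out ...]
y([364.7, 316.1]), 0.97), (array([322.4, 292.8]), 0.68), (array([241.1, 299.1]), 0.67)] [(array([308., 265., 338., 304.]), 0.97), (array([348., 294., 382., 329.]), 0.9), (array([315., 345., 356., 391.]), 0.72), (array([266., 293., 303., 338.]), 0.71)]
side holder [(array([281.9, 337.6]), 0.72), (array([362.1, 235.1]), 0.35)] [(array([250., 310., 320., 373.]), 0.56)]
side tray_floor [(array([360.4, 238.2]), 0.74)] 
side tray [(array([363.1, 233.9]), 0.79)] [(array([319., 198., 407., 270.]), 0.8), (array([384., 136., 464., 188.]), 0.27)]
side wash_bottle [] 
side tube_rack [(array([422.7, 169.2]), 0.71)] 
side dish [(array([236.5, 242.3]), 0.74)] 
side slide_box [(array([311.4, 197. ]), 0.84)]
```

View pics/top0.png

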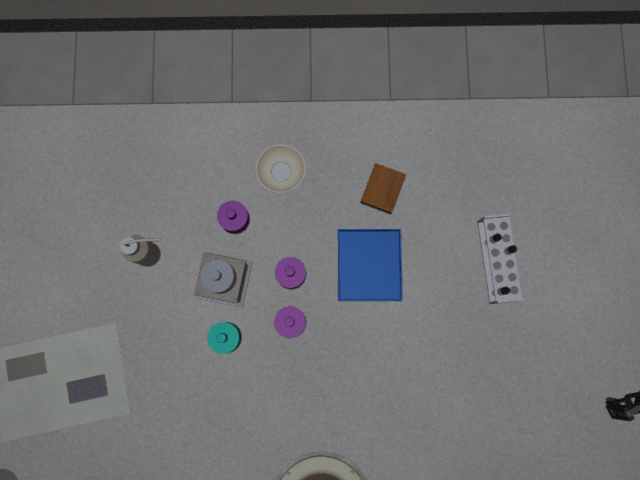

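View pics/side0.png

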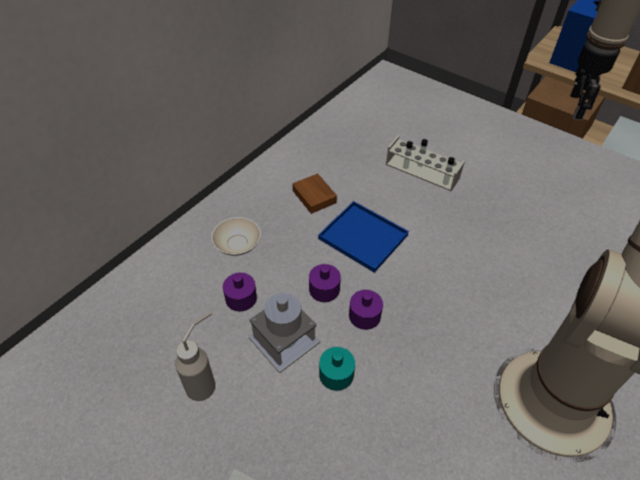

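The grey aluminium cover stands on the clamp at top (217,275) / side (283,308). The look-alikes are purple at top (233,216), (290,272) and (290,322), and turquoise at (224,338). Only the grey one fits: it is uncoloured and sits on the neck plate. I'll confirm that in a crop.

```bash
python3 - <<'E'
from h import *
np.set_printoptions(precision=1,suppress=True)
a=cv2.imread("pics/top0.png")[245:315,185:260];b=cv2.imread("pics/side0.png")[285:375,240:325]
A=cv2.resize(a,None,fx=5.3,fy=5.3,interpolation=3);B=cv2.resize(b,None,fx=4.6,fy=4.6,interpolation=3)
H=420;o=np.zeros((H,800,3),np.uint8);o[:A.shape[0],:A.shape[1]]=A;w=min(B.shape[1],395);o[:B.shape[0],405:405+w]=B[:, :w][:H];cv2.imwrite("pics/crop1.png",o)
cs={n:manip.camera(n) for n in("top","side")}
for n,c in cs.items():
    print(n,[(np.round(r["uv"],1),round(r["conf"],2)) for r in manip.tip_of(c,"cover_knob")],[(r["extent"],round(r["conf"],2)) for r in manip.cut_out(c,"cover")])
t,s=cs["top"],cs["side"]
print("holder",atz(t,(226.2,278.1),0),atz(s,(281.9,337.6),0))
print("cover",tri(t,(219.5,277.5),s,(282.3,321.1)))
print("tray",tri(t,(366.9,261.8),s,(360.4,238.2)),atz(t,(366.9,261.8),4))
m=cs["top"]["color"].astype(int);bl=(m[...,2]-m[...,0]>50)&(m[...,2]>80);bl[:,:320]=0;bl[:, 430:]=0
q=cv2.minAreaRect(np.argwhere(bl)[:,::-1].astype(np.float32));print(q);print([atz(t,p,18)[:2] for p in cv2.boxPoints(q)])
for p in((233,216),(290,272),(290,322),(224,338),):print(atz(t,p,60))
print("wash",atz(t,(126,243),180),atz(t,(155,239),180))
E
```

```text
top [(array([222. , 338.4]), 0.97), (array([289.1, 272. ]), 0.84), (array([291. , 323.3]), 0.8), (array([231. , 215.4]), 0.77), (array([216. , 274.2]), 0.63)] [([276.3, 306.4, 305.5, 335.7], 0.89), ([203.6, 258.8, 237.6, 293.3], 0.78), ([219.9, 200.6, 254.4, 238.0], 0.74), ([204.8, 321.4, 238.5, 354.4], 0.6), ([274.5, 256.8, 303.9, 286.8], 0.55)]
side [(array([280.3, 297.6]), 0.9), (array([366.3, 298.6]), 0.9), (array([322.8, 267.9]), 0.85), (array([336.9, 356.1]), 0.75), (array([237.8, 278.6]), 0.68), (array([424.9, 169.3]), 0.26)] [([266.6, 292.9, 301.6, 335.4], 0.88), ([347.2, 293.9, 385.8, 327.2], 0.86), ([316.8, 348.1, 357.3, 391.8], 0.64), ([223.5, 271.9, 260.5, 310.7], 0.61)]
holder [512.4 213.5   0. ] [515.1 218.1   0. ]
cover [508.5 218.2  72.4]
tray [ 545.8 -122.5  -10.2] [ 545.8 -120.6    4. ]
((369.4999694824219, 264.5), (62.99999237060547, 70.99998474121094), -0.0)
[array([455.9, -49.7]), array([623.4, -53.1]), array([ 621.2, -202.4]), array([ 453.6, -196.4])]
[650.4 190.   60. ]
[518.9  59.6  60. ]
[406.2  60.5  60. ]
[373.1 208.3  60. ]
wash [573.2 396.4 180. ] [580.8 336.1 180. ]
```

View pics/crop1.png

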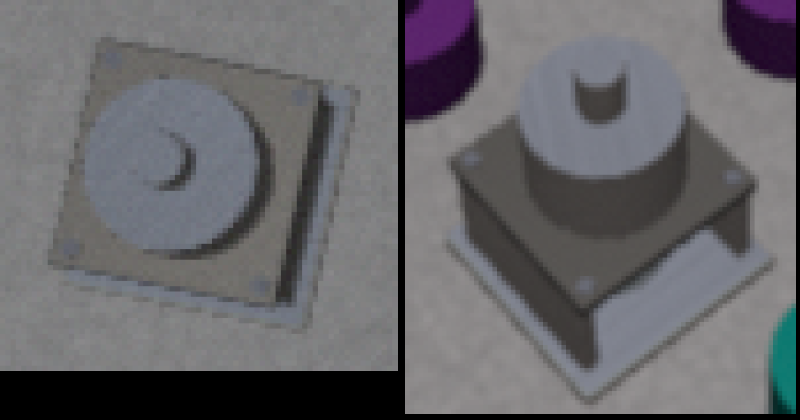

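The crop confirms it: grey cup with a knob on the grey neck plate, with plate corners at top (204,252), (246,260), (237,303), (194,295). I'll fix the axis and yaw and check the joint range.

```bash
python3 - <<'E'
from h import *
np.set_printoptions(precision=1,suppress=True)
t,s=manip.camera("top"),manip.camera("side")
f=lambda x,y:(185+x/5.3-.4,245+y/5.3-.4); g=lambda x,y:(240+(x-405)/4.6-.4,285+y/4.6-.4)
P=[atz(t,f(*p),74)[:2] for p in((102,38),(325,82),(277,305),(50,265))];print(P,np.mean(P,0))
for i in range(4):
    e=P[(i+1)%4]-P[i];print(np.linalg.norm(e),np.degrees(np.arctan2(e[1],e[0]))%90)
print("side plate",(atz(s,g(450,160),74)+atz(s,g(755,185),74))/2, atz(s,g(585,310),74))
print("cup top t",atz(t,f(170.5,164),125),"s",atz(s,g(602,108),125))
for n in range(3):
    if n: t,s=manip.camera("top"),manip.camera("side")
    ut=min(manip.tip_of(t,"cover_knob"),key=lambda r:np.hypot(*(np.array(r["uv"])-(216,274))))["uv"]
    us=min(manip.tip_of(s,"cover_knob"),key=lambda r:np.hypot(*(np.array(r["uv"])-(281,298))))["uv"]
    print("knob",tri(t,ut,s,us),atz(t,ut,147),atz(s,us,147))
st=manip.sense();print(st["clock"],st["tcp_rot"],st["force"])
for yaw in range(-180,180,30):
    c,n=np.cos(np.radians(yaw)),np.sin(np.radians(yaw))
    q=manip.inverse_kinematics([510,216,88],np.array([[c,n,0],[n,-c,0],[0,0,-1.]]));print(yaw,None if q is None else np.array(q))
E
```

```text
[array([566.3, 253.5]), array([546. , 158.3]), array([451.8, 178.2]), array([470. , 274.1])] [508.5 216. ]
97.35287710307307 77.94888026810769
96.3292247690094 78.07141067399351
97.61547196052757 79.21501305050936
98.48595921651167 77.92982395363204
side plate [507. 221.  74.] [469.6 277.   74. ]
cup top t [507.3 215.2 125. ] s [505.4 219.4 125. ]
knob [510.6 217.8 132.4] [506.4 213.6 147. ] [506.9 226.1 147. ]
knob [508.5 217.7 135.1] [507.5 215.8 147. ] [502.9 223.4 147. ]
knob [509.5 215.4 138.4] [509.  214.1 147. ] [505.2 219.4 147. ]
2.2 [[ 0.9  0.4 -0. ]
 [ 0.4 -0.9  0. ]
 [-0.  -0.  -1. ]] [ 0.  0. -0.]
-180 [ 20.   45.1 -62.7 108.3  47.9  58.   25.7]
-150 [ 25.4  55.  -74.8 108.2  58.8  67.5  48.4]
-120 [ 25.4  55.  -74.8 108.2  58.8  67.5  78.4]
-90 [ 25.4  55.  -74.8 108.2  58.8  67.5 108.4]
-60 [ -59.8   35.1   44.6  110.9  -33.2   47.6 -147.1]
-30 [ -28.4   27.7    3.4  109.9   -2.3   42.5 -143.7]
0 [   9.6   36.   -46.   108.6   33.6   49.9 -143.6]
30 [  15.    39.9  -54.2  108.4   40.4   53.3 -118.8]
60 [ 20.9  46.3 -64.5 108.3  49.4  59.2 -95.4]
90 [ 19.   43.9 -61.  108.3  46.4  57.  -63.2]
120 [ 20.1  45.3 -63.1 108.3  48.2  58.3 -34.5]
150 [ 21.3  46.9 -65.3 108.3  50.1  59.7  -5.9]
```

```bash
cat >> h.py <<'E'
def R(yaw):
    c,n=np.cos(np.radians(yaw)),np.sin(np.radians(yaw));return np.array([[c,n,0],[n,-c,0],[0,0,-1.]])
def st(m=""):
    s=manip.sense();print(m,"t%.1f"%s["clock"],"pos",np.round(s["eef_pos"],1),"q7 %.1f"%s["qpos"][6],"F",np.round(s["force"],1),"M",np.round(s["ft_torque"],2),"gap %.3f"%s["finger_gap"],"gf %.1f"%s["grasp_force"]);return s
E
python3 - <<'E'
from h import *
manip.reach([480,-80,280],R(150)); st()
manip.reach([507.5,217.5,230],R(150)); st()
s=manip.camera("side");save(s,"side1")
manip.set_gripper(0.65)
print(manip.servo_line([507.5,217.5,129],v=80,guard=6)); st("down")
manip.set_gripper(0.0,40); st("grip")
c=manip.camera("side");u=[np.hstack([x["color"][200:380,200:360] for x in (s,c)])][0]
cv2.imwrite("pics/grip.png",cv2.resize(cv2.cvtColor(u,4),None,fx=2.4,fy=2.4))
E
```

```text
t4.2 pos [480.  -81.3 279.8] q7 47.5 F [ 1.5 -0.8 -0.4] M [ 0.01  0.   -0.01] gap 1.001 gf 0.0
 t5.4 pos [508.3 215.8 229.8] q7 9.4 F [ 0.5 -0.4 -0.7] M [-0.03  0.02  0.08] gap 1.003 gf 0.0
False
down t7.3 pos [507.9 217.7 129.5] q7 3.7 F [-0.2 -0.5 -0.7] M [0.01 0.03 0.02] gap 0.654 gf 0.0
grip t7.7 pos [507.9 217.7 129.4] q7 3.7 F [ 0.4 -0.6  1.8] M [-0.04  0.05  0.01] gap 0.241 gf 39.1
```

View pics/grip.png

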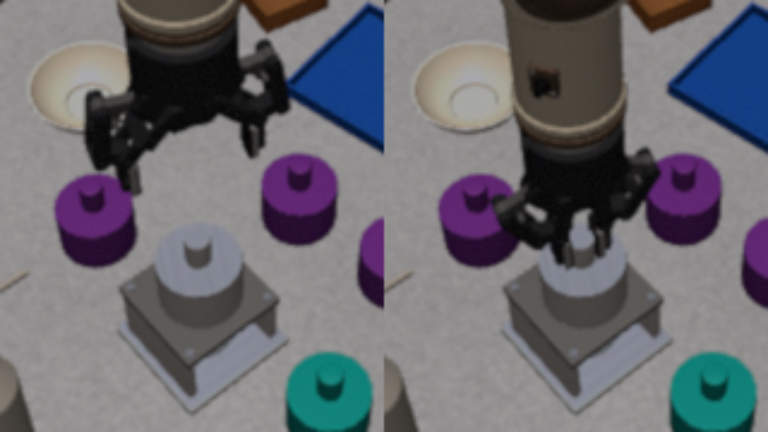

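The fingers hold the knob: the gap is 20.5 mm and the knob is 22 mm. Next is lifting the cover into the tray.

```bash
python3 - <<'E'
from h import *
p=manip.sense()["eef_pos"]
manip.servo_line([p[0],p[1],225],v=110); st("up")
manip.servo_line([539,-124,225],v=200); s=st("over")
c=manip.camera("side");save(c,"carry")
print([r["extent"] for r in manip.cut_out(c,"cover")][:6])
manip.servo_line([539,-124,75],v=120); st("low")
print(manip.servo_line([539,-124,56],v=25,guard=4)); st("contact")
E
```

```text
up t8.7 pos [507.4 217.3 224.3] q7 9.1 F [-0.2  0.6 -0.5] M [-0.04  0.03  0.03] gap 0.241 gf 39.1
over t10.6 pos [ 539.  -122.6  225.2] q7 45.0 F [ 0.3  0.6 -1.4] M [ 0.02 -0.   -0.05] gap 0.242 gf 39.1
[[307.3, 264.4, 340.3, 304.4], [226.1, 272.0, 258.7, 310.6], [350.1, 294.3, 386.4, 328.1], [318.5, 343.7, 354.2, 393.6], [352.6, 159.6, 387.7, 201.3]]
low t12.1 pos [ 539.7 -124.1   75.8] q7 36.3 F [ 0.8 -0.  -0.8] M [0.05 0.02 0.01] gap 0.243 gf 39.1
True
contact t12.7 pos [ 538.8 -124.    59.4] q7 35.3 F [-0.6 -0.3  4.7] M [-0.08  0.16 -0.02] gap 0.247 gf 39.8
```

Contact came at 59.4, as predicted. I'll release, back away, and look at the tray and the uncovered cap.

```bash
python3 - <<'E'
from h import *
np.set_printoptions(precision=1,suppress=True)
manip.set_gripper(0.65); st("open")
manip.servo_line([538.8,-124,250],v=130); st("up")
t,s=manip.camera("top"),manip.camera("side")
for n,c in(("t",t),("s",s)):
  for l in("cap","cap_mark","cap_grip","cover"):
    print(n,l,[(np.round(r["uv"],1),round(r["conf"],2)) for r in manip.tip_of(c,l)[:5]])
  for r in manip.tip_of(c,"cap_mark")[:2]:
    d=atz(c,r["uv"],117)[:2]-[508,217.5];print("mark",d,np.hypot(*d),np.degrees(np.arctan2(d[1],d[0])))
  for r in manip.cut_out(c,"cap")[:2]: print(r["extent"],r["conf"])
a=t["color"][225:325,180:310];b=s["color"][180:370,240:410]
A=cv2.resize(a[:, :75],None,fx=5,fy=5,interpolation=3);B=cv2.resize(b,None,fx=2.4,fy=2.4,interpolation=3)
C=cv2.resize(s["color"][285:345,250:315],None,fx=5.5,fy=5.5,interpolation=3)
o=np.zeros((600,790,3),np.uint8);o[:B.shape[0],:B.shape[1]]=B;o[:C.shape[0],420:420+C.shape[1]]=C
D=cv2.resize(t["color"][253:300,190:255],None,fx=5.5,fy=5.5,interpolation=3);o[335:335+D.shape[0],420:420+D.shape[1]]=D[:600-335]
cv2.imwrite("pics/cap.png",cv2.cvtColor(o,4))
E
```

```text
open t13.1 pos [ 537.9 -124.1   58.7] q7 35.4 F [-1.   0.  -0.7] M [ 0.  0. -0.] gap 0.654 gf 0.0
up t14.8 pos [ 538.3 -124.   249.2] q7 46.3 F [-0.2  1.  -0.2] M [ 0.   0.  -0.1] gap 0.646 gf 0.0
t cap [(array([216.5, 275.2]), 0.89)]
t cap_mark [(array([223.8, 270.7]), 0.82)]
t cap_grip [(array([216.4, 277.7]), 0.83)]
t cover [(array([292.4, 316.5]), 0.95), (array([225.3, 337.9]), 0.87), (array([368. , 265.5]), 0.84), (array([236.7, 219.9]), 0.74), (array([289.5, 272.1]), 0.67)]
mark [ 10.4 -16.2] 19.209408323198886 -57.335003873329434
[208.2, 265.7, 229.9, 288.5] 0.87
s cap [(array([282.8, 317.6]), 0.74)]
s cap_mark [(array([283.1, 305.1]), 0.96)]
s cap_grip [(array([280.5, 310.8]), 0.91)]
s cover [(array([241.9, 296.4]), 0.95), (array([362.5, 237.4]), 0.89), (array([323.6, 290.3]), 0.68), (array([332. , 375.9]), 0.63), (array([364.1, 320.3]), 0.61)]
mark [ 4.4 -8. ] 9.161271659314124 -61.03334117768318
[269.2, 298.3, 291.1, 327.2] 0.91
```

View pics/cap.png

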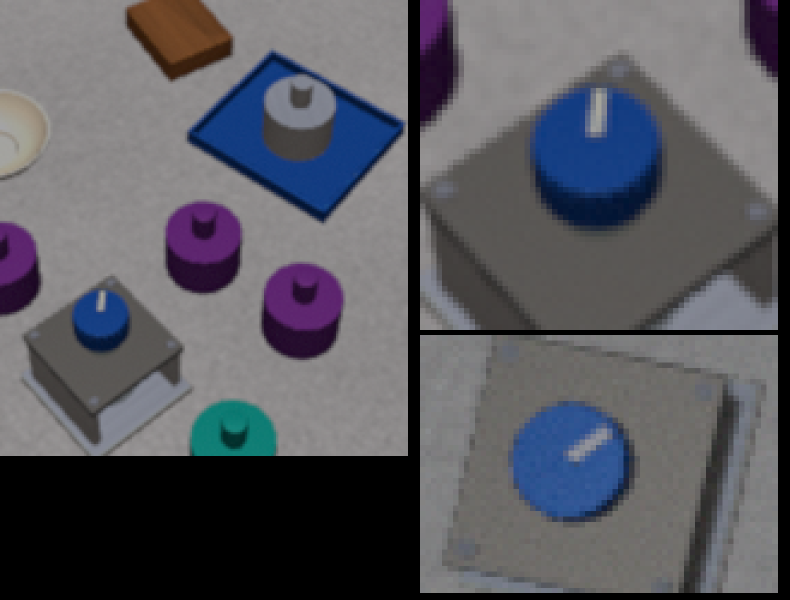

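The cover stands upright in the tray at about (300,118) in the left crop. The cap's bar points up-right in the top view, at a world angle of about −56°. With a holder yaw of −11.7° the turn is about 136° (2.37 rad), inside the given range. Now I'll grip the cap.

```bash
python3 - <<'E'
from h import *
np.set_printoptions(precision=1,suppress=True)
t,s=manip.camera("top"),manip.camera("side")
a,b=atz(t,(216.9,275.5),117.5)[:2],atz(s,(281.6,310.4),117.5)[:2]
C=(a+b)/2;C=np.where(abs(C-[507.9,217.5])<3,(C+[507.9,217.5])/2,[507.9,217.5]);print(a,b,C);np.save("C.npy",C)
y0=-130
manip.set_gripper(0.9)
manip.reach([*C,225],R(y0));st("above")
print(manip.servo_line([*C,84.5],v=90,guard=6));st("down")
manip.set_gripper(0.0,40);st("grip")
q=manip.sense()["qpos"];print(q)
for d in range(0,-181,-30):
    k=manip.inverse_kinematics([*C,84.5],R(y0+d));print(d,None if k is None else np.array(k))
E
```

```text
[508.1 216.2] [506.6 221. ] [507.6 218. ]
above t17.2 pos [508.5 216.4 224.8] q7 83.1 F [-0.6 -0.9 -1. ] M [ 0. -0. -0.] gap 0.900 gf 0.0
False
down t18.9 pos [508.  218.2  85. ] q7 75.6 F [ 0.1 -0.3  0.2] M [-0.  0. -0.] gap 0.897 gf 0.0
grip t19.3 pos [507.4 218.4  85. ] q7 75.6 F [-2.4 -0.3  5.4] M [-0.1  0.4 -0. ] gap 0.530 gf 40.2
[ 19.2  44.7 -61.9 108.6  47.5  57.3  75.6]
0 [ 19.2  44.7 -61.8 108.6  47.6  57.2  75.6]
-30 [ 15.9  41.1 -56.1 108.7  42.5  53.9  49.3]
-60 [ 12.   38.  -50.  108.8  37.4  51.1  23.2]
-90 [  7.5  35.2 -43.5 108.9  31.9  48.6  -2.6]
-120 [  2.7  33.  -36.7 109.1  26.6  46.6 -28.3]
-150 [ -2.5  31.2 -29.8 109.2  21.3  45.1 -54. ]
-180 [ -7.9  29.8 -22.9 109.4  16.2  43.9 -79.8]
```

```bash
cat >> h.py <<'E'
def turn(d,k0,C,z0=84.5,y0=-130):
    """gripper turned d deg from y0, following the thread"""
    k=manip.inverse_kinematics([*C,z0+4*d/360],R(y0));k=np.array(k0,float) if k is None or max(abs(np.array(k)-k0))>3 and d>-0.1 else np.array(k,float)
    return k
E
python3 - <<'E'
from h import *
C=np.load("C.npy");q0=np.array(manip.sense()["qpos"],float)
z0=84.5
# joint change per mm of descent at the start yaw (small displacements: linear)
a=np.array(manip.inverse_kinematics([*C,z0],R(-130)));b=np.array(manip.inverse_kinematics([*C,z0-2],R(-130)))
J=(b-a)/2; print("J",np.round(J,2)); np.savez("turn.npz",a=a,J=J)
def go(d):
    k=a+J*(-4*d/360);k[6]+=d;manip.set_joints(k);return manip.sense()
for d in list(range(-20,-119,-20))+list(range(-118,-165,-3)):
    s=go(d);M=s["ft_torque"][2]
    yaw=np.degrees(np.arctan2(s["tcp_rot"][1][0],s["tcp_rot"][0][0]))
    print(d,"yaw %.1f"%yaw,"Mz %.2f"%M,"F",np.round(s["force"],1),"gf %.1f"%s["grasp_force"],"t%.1f"%s["clock"])
    if abs(M)>0.6: break
E
```

```text
J [-0.05  0.07  0.08  0.03  0.09 -0.08 -0.06]
-20 yaw -150.0 Mz -0.01 F [-3.3  0.6  5.3] gf 40.2 t19.7
-40 yaw -170.0 Mz -0.05 F [-3.4  1.8  5.5] gf 40.1 t20.1
-60 yaw 170.3 Mz 0.02 F [-4.8  3.9  5.5] gf 40.1 t20.6
-80 yaw 150.3 Mz -0.03 F [-3.   4.2  4.3] gf 40.1 t21.0
-100 yaw 130.3 Mz -0.00 F [-2.5  6.7  2.6] gf 40.3 t21.4
-118 yaw 112.3 Mz -0.06 F [-0.8  6.8  1.2] gf 40.5 t21.8
-121 yaw 109.3 Mz -0.10 F [-1.2  7.2  1.5] gf 40.5 t22.1
-124 yaw 106.3 Mz -0.05 F [-0.5  7.2  1.5] gf 40.6 t22.3
-127 yaw 103.3 Mz -0.01 F [-0.4  6.3  1.8] gf 40.6 t22.6
-130 yaw 100.3 Mz -0.07 F [-0.8  7.2  1.1] gf 40.6 t22.8
-133 yaw 97.3 Mz -0.06 F [0.7 7.1 1.5] gf 40.6 t23.1
-136 yaw 94.3 Mz -0.13 F [-0.2  6.8  1.1] gf 40.7 t23.3
-139 yaw 91.4 Mz 0.40 F [ 0.1  7.4 -0.2] gf 40.7 t23.6
-142 yaw 88.5 Mz 1.03 F [0.7 6.7 1.5] gf 40.8 t23.8
```

The hard stop was met about 137° down, against roughly 136° predicted. Now I'll unwind to find the zero and back off 90°.

```bash
python3 - <<'E'
from h import *
z=np.load("turn.npz");a,J=z["a"],z["J"]
def go(d):
    k=a+J*(-4*d/360);k[6]+=d;manip.set_joints(k);s=manip.sense()
    print(d,"yaw %.2f"%np.degrees(np.arctan2(s["tcp_rot"][1][0],s["tcp_rot"][0][0])),"Mz %.2f"%s["ft_torque"][2],"F",np.round(s["force"],1),"t%.1f"%s["clock"])
for d in(-140.5,-139,-138,-137,-136,-134): go(d)
E
```

```text
-140.5 yaw 89.91 Mz 0.54 F [0.6 6.8 2. ] t24.1
-139 yaw 91.33 Mz 0.09 F [-0.   6.2  1.4] t24.3
-138 yaw 92.32 Mz 0.01 F [0.5 6.7 0.8] t24.6
-137 yaw 93.32 Mz 0.02 F [0.3 6.  1. ] t24.8
-136 yaw 94.32 Mz 0.06 F [-0.3  6.5  2.3] t25.1
-134 yaw 96.33 Mz 0.02 F [-0.5  6.8  1.2] t25.3
```

```bash
python3 - <<'E'
from h import *
z=np.load("turn.npz");a,J=z["a"],z["J"]
for d in(-115,-95,-75,-60,-48.7):
    k=a+J*(-4*d/360);k[6]+=d;manip.set_joints(k);s=manip.sense()
    print(d,"yaw %.2f"%(np.degrees(np.arctan2(s["tcp_rot"][1][0],s["tcp_rot"][0][0]))%360),"Mz %.2f"%s["ft_torque"][2],"F",np.round(s["force"],1),"gap %.3f"%s["finger_gap"],"t%.1f"%s["clock"])
manip.sleep(0.3)
t,s=manip.camera("top"),manip.camera("side")
for c in(t,s):print([(np.round(r["uv"],1),round(r["conf"],2)) for r in manip.tip_of(c,"cap_mark")[:2]])
A=cv2.resize(t["color"][225:325,170:290],None,fx=3.2,fy=3.2,interpolation=3);B=cv2.resize(s["color"][250:360,230:340],None,fx=3.6,fy=3.6,interpolation=3)
o=np.zeros((400,790,3),np.uint8);o[:A.shape[0],:A.shape[1]]=A;o[:B.shape[0],390:390+B.shape[1]]=B
cv2.imwrite("pics/end.png",cv2.cvtColor(o,4))
E
```

```text
-115 yaw 115.35 Mz 0.04 F [-0.6  6.3  2.8] gap 0.526 t25.7
-95 yaw 135.35 Mz 0.04 F [-2.8  5.1  3. ] gap 0.529 t26.2
-75 yaw 155.34 Mz 0.07 F [-1.9  5.3  4.7] gap 0.527 t26.6
-60 yaw 170.30 Mz 0.10 F [-2.8  3.7  4.3] gap 0.532 t26.9
-48.7 yaw 181.60 Mz 0.04 F [-3.6  3.4  4.9] gap 0.526 t27.2
[]
[(array([290.1, 302.6]), 0.66)]
```

View pics/end.png

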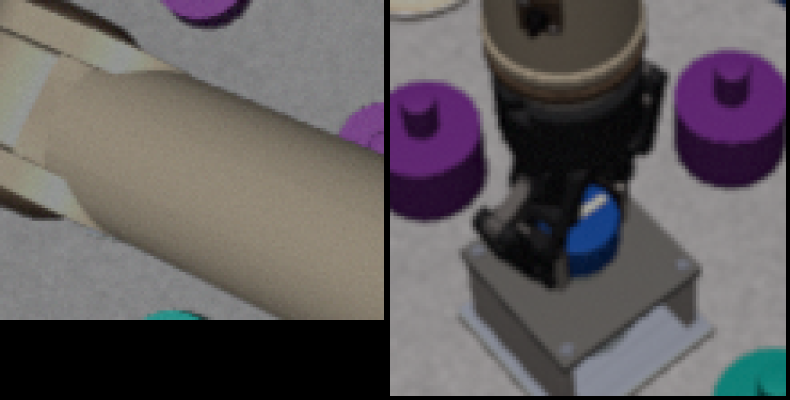

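The bar shows between the fingers in the side view, from about (283,309) to (290,304). I'll hold that against the required holder −y (world −101.7°).

```bash
python3 - <<'E'
from h import *
np.set_printoptions(precision=1,suppress=True)
s=manip.camera("side");im=s["color"].astype(int)
c0=proj(s,[507.5,218,117]);off=np.array([281.6,310.4])-c0
for a in(-90,-101.7,-113):
    print(a,proj(s,[507.5+19*np.cos(np.radians(a)),218+19*np.sin(np.radians(a)),117])+off)
r=im[296:316,276:298];m=(r.min(2)>110)&(r[...,2]-r[...,0]<60)
lab,n=cv2.connectedComponents(m.astype(np.uint8))[::-1][0:2] if 0 else cv2.connectedComponents(m.astype(np.uint8))[::-1]
for i in range(1,n+0 if isinstance(n,int) else 2):
    pass
p=np.argwhere(m)[:,::-1]+[276,296];w=np.array([atz(s,q,117)[:2] for q in p]);print(len(p),p.min(0),p.max(0),p.mean(0))
x,y,*_=0,0
d=np.linalg.svd(w-w.mean(0))[2][0];print("bar dir",np.degrees(np.arctan2(d[1],d[0])),"mean",w.mean(0), "rel axis",w.mean(0)-atz(s,(281.6,310.4),117)[:2])
t=[atz(s,q,117)[:2] for q in((282.9,309.3),(289.6,304.6))];e=t[1]-t[0];print("eye",np.degrees(np.arctan2(e[1],e[0])),np.hypot(*e))
E
```

```text
-90 [287.7 304. ]
-101.7 [289.1 305.1]
-113 [290.2 306.4]
23 [283 300] [297 309] [288.5 305.3]
bar dir 65.82729647528996 mean [503.6 203.4] rel axis [ -3.3 -17.4]
eye -101.92227314712434 16.87142298675416
```

The measured bar direction is −101.9° against −101.7° wanted, and the grip is holding. Handing in.

```bash
python3 -c "
from h import *
st();print(manip.job_done())"
```

```text
t27.8 pos [507.3 219.5  84.5] q7 27.1 F [-2.3  4.1  5.1] M [0.67 0.65 0.07] gap 0.527 gf 41.1
the job is handed in; nothing more can be done
None
```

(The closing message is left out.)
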